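Open the orange release-agent canister

TASK

Three canisters with screw caps are bolted to the mould-making bench. Unscrew the orange cap (anticlockwise from above), lift it off in the gripper without letting it fall, and set it down gently, right way up, on the floor of the shallow steel dish. Leave the blue and the green cap on their canisters.

Things in the scene. Friction and masses are not known exactly. Their poses are not given: they have to be found in the camera images.
- cap_orange: Cap to take off: orange, round, 56 mm across, 40 mm high, 60 g; grip any diameter, upper half. Origin: centre of its lower edge, z up, 106 mm above the bench. Loose coarse thread: 75 to 95 degrees anticlockwise from above frees it (stop at about 130); turns easily, no lifting while turning; unturned it cannot be pulled off. Freed, it lifts straight up and clears the neck inside it after 40 mm.
- dish: Shallow square steel dish, 150 x 150 mm outside, 5 mm walls, on a white plaster block 160 x 160 x 40 mm fixed to the bench. Origin at the centre of the block's underside on the bench, z up, x and y along the sides. The dish's floor is 45 mm and its rim 56 mm above the origin; inside it is 140 x 140 mm.
- cap_blue: Bystander, leave alone: the same cap in blue, same origin and axes. Each cap sits on an identical white canister, 84 mm across, with a band in the cap's colour, bolted to the bench by a 100 mm square foot; the canister's flat shoulder is 2 mm below the cap's edge.
- cap_green: Bystander, leave alone: the same cap in green on the third canister, same origin and axes as the orange one.
There are look-alikes about, which are no part of the job. What is meant by the cap_orange is not brown or pink, and is the larger of those in its own colour.

How it is judged:
By the outcome, as a careful person would: the job done as asked, in the order asked, and still so for the second after the job is handed in, with the robot touching nothing.
It also fails if it takes over 45 s, if anything falls off the work surface, if the arm or the gripper's body presses on something with over 40 N, if the wrist force passes 120 N, or if a joint passes its speed limit or range.

ROBOT

A 6-joint arm with a two-finger parallel gripper is mounted at the origin on the work surface. World frame = base frame: x ahead of the robot, y to its left, z up, the work surface at z = 0. Lengths are in m, angles in rad, forces in N, time in s.
With the tool pointing down it reaches from about 0.35 to 0.775 m from the base axis. Payload 7.3 kg.
Tool frame: the origin (TCP) lies at the very end of the fingers, on their centre line; the grasp point (between the pads) lies 19 mm behind it; z points along the fingers, y is the line along which they close (so a half turn about z gives the same grasp; the last joint's range is limited). The gripper opens to 92 mm and grips with 3 to 60 N. Pads are 19 mm wide; open, the fingers measure 130 mm over their backs; the gripper's body (75 mm by 190 mm) begins 47 mm behind the grasp point.
Start: joints at [-1.385, 0.342, 1.524, -0, 1.275, -0.146], TCP at [0.171, -0.496, 0.227] pointing down, gripper open.
Joint ranges: [-2.53, 2.53], [-0.77, 2.02], [0.04, 2.7], [-1, 4.14], [0.28, 2.66], [-3.11, 3.11]. Speed limits (rad/s): [2.57, 2.57, 3.14, 3.14, 3.14, 3.14].

INTERFACE

Orientations are given as [roll, pitch, yaw] about the fixed x, y, z axes, in that order (R = Rz(yaw) Ry(pitch) Rx(roll)).
In Python, from cell import robot gives the robot as it stands.
- The arm moves only by the tool apply_moves, never from a script. Its argument "rows" is a list of rows, each an object with "xyz": the shift along the tool's x, y, z in mm, a list of three; "turn": the turn about the tool's z in rad. A call has 1 to 10 rows; each row shifts and turns the commanded pose from where the row before left it, along the tool's axes as they then stand; what a row does not reach is not made up. A row lasts 1/8 s, in which the tool goes at most 62.5 mm and 10.7 degrees, less where a joint would pass 70% of its speed; a pose out of reach is approached as far as the arm can. A call with a gripper value outside its range is refused whole. "gripper" is the opening, from 0 (shut) to 1 (fully open), set as the call begins (left out, the last holds). The fingers move at their own pace and stop on an object; "newtons" is the grip in N (left out, the last holds). Time passes only in rows, so rows that do not move let the fingers close. It gives the time, the measured TCP pose, the force and the opening at its end, in the units of the state.
- robot.observe(): the state, without advancing time (a new reading comes with each control period).
- robot.read_camera(name): name is "scene" or "top" or "wrist"; returns a dict with "frame" (400x640x3 uint8, blue, green, red), "mtx" (3x3 intrinsics, pixels), "R" (3x3) and "t" (3): a world point X has camera coordinates R X + t; the wrist camera has in their place "T_tool_cam" (4x4, takes a point from camera to tool coordinates, whose origin is the TCP and whose axes are the flange's). Camera axes: x right, y down, z forward; pixel columns grow to the right and rows downward; lengths in m; the calibration is good to about 2 mm. A picture is of the moment at which its call begins: read the wrist's pose just before it. There is no depth.
- robot.hand_in(): hands the job in, once; it reports no verdict.
The state is a dict: "time": time; "qpos": joint angles; "qvel": joint speeds; "joint_efforts": joint torques, N m; "tool_pos": TCP position; "tool_rot": TCP orientation; "contact_force": force on the tool from outside, world axes, zero at the start; "torque": the same for the moment, N m; "opening": finger opening in m.
Only numpy, scipy, OpenCV 4.12 (cv2) and the standard library are available. Lean on these libraries where they do the work, as an engineer would, in place of code of your own. Each camera call takes 0.05 s, during which the arm holds its last target. There are 200 camera calls.

## Working session

There is one attempt and no reset: what is moved stays moved. The work goes in short steps, Python scripts to look and compute and a tool call to move; the robot and the scene stay as the last step left them, time stands still between calls to the robot, and variables do not carry over. Pictures are saved under pics/ and viewed, on a budget of 10 in all, crops included, one or two more only if the job needs it, and the job is handed in when it is done.

Besides the shell and the picture viewer there is one more tool, called after ">>>" by a JSON object that holds its "api" and its "payload". apply_moves: Moves the arm, as the interface text tells. Its arguments: {"type":"object","properties":{"rows":{"type":"array"},"gripper":{"type":"number"},"newtons":{"type":"number"}},"required":["rows"]}

```bash
mkdir -p pics
python3 - <<'E'
from cell import robot
import cv2,numpy as np,pickle
s=robot.observe();print(s)
d={n:robot.read_camera(n) for n in("scene","top")}
pickle.dump(d,open("d.pkl","wb"))
for n in d: cv2.imwrite(f"pics/{n}.png",d[n]["frame"]);print(n,d[n]["mtx"],d[n]["R"],d[n]["t"])
E
```

```text
{'time': 0.0, 'qpos': array([-1.38498838e+00,  3.42707812e-01,  1.52498851e+00,  1.51438356e-05,
        1.27541528e+00, -1.45973658e-01]), 'qvel': array([ 2.06263631e-03, -7.60665997e-04,  6.76121459e-05, -1.58471039e-03,
        3.74330420e-04, -2.84383780e-04]), 'joint_efforts': array([-8.74952766e-04, -4.31243527e+01, -2.44219244e+01,  7.17330887e-02,
        5.59792563e-02, -1.19413389e-04]), 'tool_pos': array([ 0.17097125, -0.49595891,  0.22606266]), 'tool_rot': array([-3.14009197e+00, -2.35267155e-04,  3.31777007e-01]), 'contact_force': array([ 0.25909848, -0.23618624, -0.34769209]), 'torque': array([ 0.04446494, -0.0117804 ,  0.00858244]), 'opening': 0.09223617525948591}
scene [[386.92895352   0.         321.35899671]
 [  0.         386.92895352 193.17082433]
 [  0.           0.           1.        ]] [[-0.60666031  0.79492959  0.00708651]
 [ 0.52774585  0.40939032 -0.74423376]
 [-0.59451458 -0.4477572  -0.66788165]] [ 0.34865012 -0.21215046  1.23676711]
top [[372.87574939   0.         315.40223344]
 [  0.         372.87574939 200.18542358]
 [  0.           0.           1.        ]] [[-0.00531097 -0.99998055 -0.00327154]
 [-0.98983901  0.00572193 -0.14207745]
 [ 0.1420934   0.00248373 -0.98985014]] [0.01270045 0.57459306 0.95855997]
```

View pics/top.png

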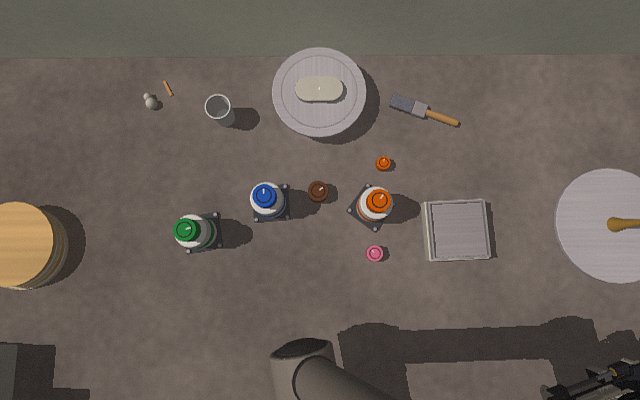

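View pics/scene.png

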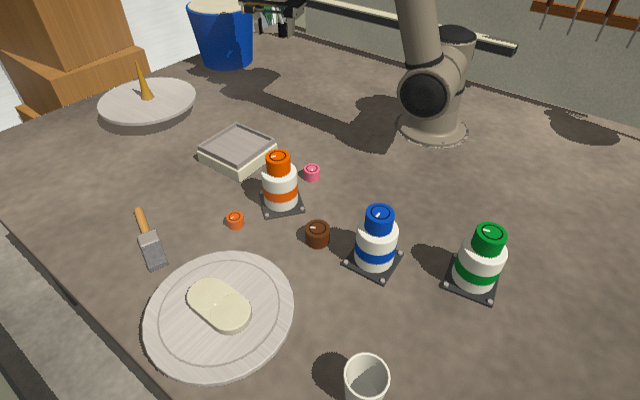

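The top view shows the orange cap at about (378,201), the blue cap at (265,196), the green cap at (187,230) and the dish at (458,230). The scene view has the orange cap at (278,162) and the dish at (238,143). The small orange look-alike is at (384,163) in the top view.

```bash
cat > h.py <<'E'
import numpy as np,cv2
def ray(c,p,z):
    d=c["R"].T@np.linalg.inv(c["mtx"])@np.array([p[0],p[1],1.]); o=-c["R"].T@c["t"]
    return o+d*(z-o[2])/d[2]
def orange(f):
    h=cv2.cvtColor(f,cv2.COLOR_BGR2HSV)
    return cv2.inRange(h,(5,190,120),(16,255,255))
E
python3 - <<'E'
import pickle,cv2,numpy as np
from h import *
d=pickle.load(open("d.pkl","rb"))
for n in d:
    m=orange(d[n]["frame"]); k,l,st,ce=cv2.connectedComponentsWithStats(m)
    for i in range(1,k):
        if st[i,4]>25: print(n,st[i],ce[i],ray(d[n],ce[i],.146).round(3),ray(d[n],ce[i],.126).round(3))
c=d["top"]
g=cv2.cvtColor(c["frame"],cv2.COLOR_BGR2GRAY)
roi=g[185:275,410:505]
print(np.median(roi[40:50,40:50]))
m=(roi>95).astype(np.uint8)*255
for q in cv2.findContours(m,cv2.RETR_EXTERNAL,cv2.CHAIN_APPROX_SIMPLE)[0]:
    if cv2.contourArea(q)>500:
        r=cv2.minAreaRect(q);b=cv2.boxPoints(r)+[410,185];print(r,[ray(c,p,.056)[:2].round(3) for p in b],b.mean(0))
v=cv2.resize(np.hstack([c["frame"][150:280,340:510],]),None,fx=4,fy=4,interpolation=cv2.INTER_CUBIC)
cv2.imwrite("pics/c.png",v)
E
```

```text
scene [266 149  24  28 521] [278.28023033 162.79846449] [ 0.575 -0.121  0.146] [ 0.556 -0.139  0.126]
scene [264 184  34  18 249] [281.69477912 195.63453815] [ 0.651 -0.043  0.146] [ 0.635 -0.059  0.126]
scene [226 211  17  17 135] [235.42962963 217.59259259] [ 0.749 -0.071  0.146] [ 0.738 -0.087  0.126]
top [376 156  14  14 128] [382.3515625 162.703125 ] [ 0.651 -0.154  0.146] [ 0.656 -0.158  0.126]
top [366 189  25  23 363] [377.8953168  200.47107438] [ 0.558 -0.14   0.146] [ 0.561 -0.144  0.126]
135.0
((46.99999237060547, 44.49999237060547), (93.99998474121094, 88.99998474121094), -0.0) [array([ 0.38 , -0.232]), array([ 0.612, -0.242]), array([ 0.61 , -0.491]), array([ 0.379, -0.473])] [456.99999237 229.49999237]
```

View pics/c.png

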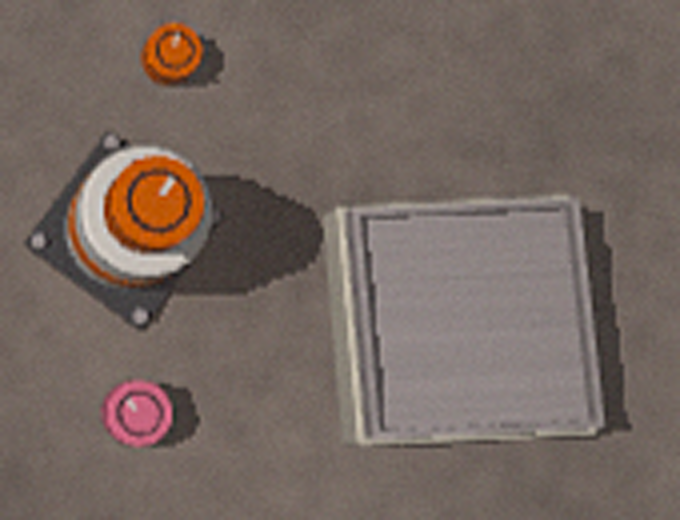

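```bash
cat >> h.py <<'E'
def Rt(s):
    from scipy.spatial.transform import Rotation as r
    return r.from_euler("xyz",s["tool_rot"]).as_matrix()
def delta(s,p): return (Rt(s).T@(np.array(p)-s["tool_pos"])*1000).round(1)
E
python3 - <<'E'
import pickle
from h import *
from cell import robot
c=pickle.load(open("d.pkl","rb"))["top"]
print(ray(c,(379.3,200),.146))
P=[ray(c,(340+a/4,150+b/4),.056)[:2] for a,b in((345,210),(580,197),(605,432),(365,440))]
print(np.round(P,3),np.mean(P,0))
print(delta(robot.observe(),[.559,-.144,.25]))
E
```

```text
[ 0.55915261 -0.14380178  0.146     ]
[[ 0.565 -0.283]
 [ 0.572 -0.438]
 [ 0.419 -0.443]
 [ 0.415 -0.288]] [ 0.49283017 -0.36300188]
[ 481.5 -206.5  -23.5]
```

>>> {"api": "apply_moves", "payload": {"rows": [{"xyz": [20, -9, -3], "turn": 0}, {"xyz": [40, -17, -3], "turn": 0}, {"xyz": [40, -17, -3], "turn": 0}, {"xyz": [40, -17, -3], "turn": 0}, {"xyz": [40, -17, -3], "turn": 0}, {"xyz": [40, -17, -3], "turn": 0}, {"xyz": [40, -17, -3], "turn": 0}, {"xyz": [40, -17, -3], "turn": 0}, {"xyz": [40, -17, 0], "turn": 0}, {"xyz": [40, -17, 0], "turn": 0}], "gripper": 1}}

```text
time: 1.35
tool_pos: [0.4785, -0.217, 0.2509]
tool_rot: [-3.141, -0.0, 0.332]
contact_force: [0.4, -0.1, 0.3]
opening: 0.0922
```

>>> {"api": "apply_moves", "payload": {"rows": [{"xyz": [40, -17, 0], "turn": 0}, {"xyz": [40, -17, 0], "turn": 0}, {"xyz": [21, -10, 0], "turn": 0}, {"xyz": [0, 0, 0], "turn": 0.11}, {"xyz": [0, 0, 0], "turn": 0.11}, {"xyz": [0, 0, 0], "turn": 0.11}, {"xyz": [0, 0, 0], "turn": 0.11}, {"xyz": [0, 0, 0], "turn": 0.11}, {"xyz": [0, 0, 0], "turn": 0.11}, {"xyz": [0, 0, 0], "turn": 0}]}}

```text
time: 2.6
tool_pos: [0.5585, -0.1438, 0.2507]
tool_rot: [-3.141, 0.0, -0.327]
contact_force: [0.0, -0.5, 0.1]
opening: 0.0916
```

Run:
```python
from h import *
from cell import robot
s=robot.observe();c=robot.read_camera("wrist")
import pickle;pickle.dump((s,c),open("w.pkl","wb"))
cv2.imwrite("pics/w1.png",c["frame"]);print(s["time"],s["tool_pos"],s["tool_rot"],s["qpos"])
print(c["T_tool_cam"],c["mtx"])
```

```text
2.6 [ 0.55849719 -0.14379456  0.25072916] [-3.14140147e+00  4.81867233e-04 -3.26513612e-01] [-3.84950328e-01  4.21976204e-01  1.33479145e+00  1.65550484e-04
  1.38531721e+00  1.51232909e+00]
[[ 1.00962881e-03 -9.56397707e-01 -2.92065756e-01  7.97592802e-02]
 [ 9.99998799e-01  6.22132469e-04  1.41961706e-03 -3.57208939e-04]
 [-1.17601491e-03 -2.92066838e-01  9.56397187e-01 -1.57691713e-01]
 [ 0.00000000e+00  0.00000000e+00  0.00000000e+00  1.00000000e+00]] [[359.81375065   0.         322.72569129]
 [  0.         359.81375065 199.60721841]
 [  0.           0.           1.        ]]
```

View pics/w1.png

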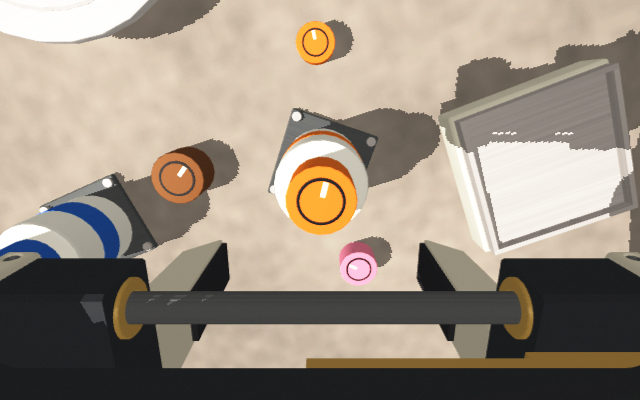

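The wrist view puts the orange cap's top disc at about (321.5,200) with its ring at (321,201). The dish is to the right, and the pink look-alike is near the cap at (358,263), but low on the bench.

```bash
cat >> h.py <<'E'
def wray(s,c,p,z):
    R=Rt(s);T=c["T_tool_cam"]
    d=R@T[:3,:3]@np.linalg.inv(c["mtx"])@np.array([p[0],p[1],1.]);o=R@T[:3,3]+s["tool_pos"]
    return o+d*(z-o[2])/d[2]
E
python3 - <<'E'
from h import *
import pickle
s,c=pickle.load(open("w.pkl","rb"))
h=cv2.cvtColor(c["frame"],cv2.COLOR_BGR2HSV)
roi=np.zeros((400,640),np.uint8);roi[150:245,270:375]=255
m=cv2.inRange(h,(12,140,200),(28,255,255))&roi
q=max(cv2.findContours(m,cv2.RETR_EXTERNAL,cv2.CHAIN_APPROX_NONE)[0],key=cv2.contourArea)
e=cv2.fitEllipse(cv2.convexHull(q));print(e)
for p in(e[0],(321,200.5)):
  P=wray(s,c,p,.146);print(P,delta(s,[P[0],P[1],.119]))
for p in((452,122),(493,252),(617,61)):print(wray(s,c,p,.056))
E
```

```text
((320.4208679199219, 199.6181182861328), (68.68863677978516, 72.07249450683594), 108.6118392944336)
[ 0.55864062 -0.14200047  0.146     ] [ -0.4  -1.7 131.7]
[ 0.55783274 -0.14219287  0.146     ] [ -1.1  -1.3 131.7]
[ 0.56610845 -0.27759923  0.056     ]
[ 0.41785104 -0.2891605   0.056     ]
[ 0.57153273 -0.43306535  0.056     ]
```

>>> {"api": "apply_moves", "payload": {"rows": [{"xyz": [-1, -1.5, 20], "turn": 0}, {"xyz": [0, 0, 20], "turn": 0}, {"xyz": [0, 0, 20], "turn": 0}, {"xyz": [0, 0, 20], "turn": 0}, {"xyz": [0, 0, 20], "turn": 0}, {"xyz": [0, 0, 16], "turn": 0}, {"xyz": [0, 0, 10], "turn": 0}, {"xyz": [0, 0, 5], "turn": 0}, {"xyz": [0, 0, 0], "turn": 0}]}}

```text
time: 3.78
tool_pos: [0.5583, -0.1432, 0.1198]
tool_rot: [3.142, -0.0, -0.328]
contact_force: [0.6, -0.4, -0.1]
opening: 0.0916
```

>>> {"api": "apply_moves", "payload": {"rows": [{"xyz": [0, 0, 0], "turn": 0}, {"xyz": [0, 0, 0], "turn": 0}, {"xyz": [0, 0, 0], "turn": 0}, {"xyz": [0, 0, 0], "turn": 0}, {"xyz": [0, 0, 0], "turn": 0}, {"xyz": [0, 0, 0], "turn": 0}, {"xyz": [0, 0, 0], "turn": 0}], "gripper": 0.3, "newtons": 20}}

```text
time: 4.65
tool_pos: [0.5583, -0.1432, 0.1198]
tool_rot: [3.141, -0.0, -0.328]
contact_force: [0.8, 0.1, 1.8]
opening: 0.0553
```

>>> {"api": "apply_moves", "payload": {"rows": [{"xyz": [0, 0, 0], "turn": -0.05}, {"xyz": [0, 0, 0], "turn": -0.1}, {"xyz": [0, 0, 0], "turn": -0.1}, {"xyz": [0, 0, 0], "turn": -0.1}, {"xyz": [0, 0, 0], "turn": -0.1}, {"xyz": [0, 0, 0], "turn": -0.1}, {"xyz": [0, 0, 0], "turn": -0.1}, {"xyz": [0, 0, 0], "turn": -0.1}, {"xyz": [0, 0, 0], "turn": -0.1}, {"xyz": [0, 0, 0], "turn": -0.1}]}}

```text
time: 5.9
tool_pos: [0.5582, -0.1419, 0.1199]
tool_rot: [-3.14, -0.001, 0.625]
contact_force: [-0.4, 6.0, 3.8]
opening: 0.0554
```

>>> {"api": "apply_moves", "payload": {"rows": [{"xyz": [0, 0, 0], "turn": -0.1}, {"xyz": [0, 0, 0], "turn": -0.1}, {"xyz": [0, 0, 0], "turn": -0.1}, {"xyz": [0, 0, 0], "turn": -0.1}, {"xyz": [0, 0, 0], "turn": -0.1}, {"xyz": [0, 0, 0], "turn": -0.1}, {"xyz": [0, 0, 0], "turn": -0.1}, {"xyz": [0, 0, 0], "turn": -0.1}, {"xyz": [0, 0, 0], "turn": -0.1}, {"xyz": [0, 0, 0], "turn": -0.05}]}}

```text
time: 7.15
tool_pos: [0.5572, -0.1408, 0.1199]
tool_rot: [-3.139, -0.004, 1.574]
contact_force: [-3.7, 8.6, 7.0]
opening: 0.0556
```

Run:
```python
from h import *
from cell import robot
s=robot.observe();print(s)
c=robot.read_camera("wrist");t=robot.read_camera("top")
cv2.imwrite("pics/w2.png",np.hstack([c["frame"],cv2.resize(t["frame"][140:290,340:500],(400,400))])[:,:, :][:, 240:])
```

```text
{'time': 7.15, 'qpos': array([-0.38233924,  0.5350486 ,  1.5279157 ,  0.00303619,  1.08222632,
       -0.38682852]), 'qvel': array([-1.82192694e-04,  3.64527047e-04, -2.36676853e-04, -1.44527737e-03,
        6.72311305e-04, -3.79163656e-01]), 'joint_efforts': array([ -4.13350984, -46.87230706, -23.40387046,  -1.85951918,
        -2.10354947,   0.12661403]), 'tool_pos': array([ 0.55723036, -0.1408128 ,  0.11992141]), 'tool_rot': array([-3.13926823, -0.00383617,  1.57385125]), 'contact_force': array([-3.68383183,  8.58274453,  6.99950674]), 'torque': array([ 1.45098752,  0.55843065, -0.14986272]), 'opening': 0.055582326013650506}
```

View pics/w2.png

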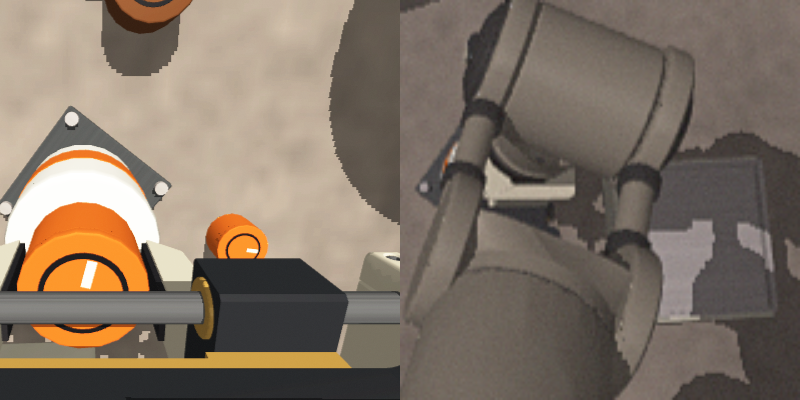

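The cap's mark still points the same way in the tool frame, so the cap turned with the fingers by about 109°. I'll relieve the side force, then lift gently.

>>> {"api": "apply_moves", "payload": {"rows": [{"xyz": [2, -1, 0], "turn": 0}, {"xyz": [0, 0, 0], "turn": 0}, {"xyz": [0, 0, -2], "turn": 0}, {"xyz": [0, 0, -2], "turn": 0}, {"xyz": [0, 0, -2], "turn": 0}, {"xyz": [0, 0, 0], "turn": 0}], "newtons": 25}}

```text
time: 8.0
tool_pos: [0.5568, -0.1408, 0.1255]
tool_rot: [-3.14, -0.001, 1.572]
contact_force: [-2.4, 4.4, -2.8]
opening: 0.0553
```

>>> {"api": "apply_moves", "payload": {"rows": [{"xyz": [0, 0, -5], "turn": 0}, {"xyz": [0, 0, -7], "turn": 0}, {"xyz": [0, 0, -8], "turn": 0}, {"xyz": [0, 0, -8], "turn": 0}, {"xyz": [0, 0, -8], "turn": 0}, {"xyz": [0, 0, -8], "turn": 0}, {"xyz": [0, 0, -10], "turn": 0}, {"xyz": [0, 0, -10], "turn": 0}, {"xyz": [0, 0, -10], "turn": 0}, {"xyz": [0, 0, 0], "turn": 0}]}}

```text
time: 9.25
tool_pos: [0.5577, -0.1414, 0.2007]
tool_rot: [3.14, 0.001, 1.572]
contact_force: [-0.6, -0.0, -0.7]
opening: 0.0552
```

Run:
```python
from h import *
from cell import robot
s=robot.observe();print(s["tool_pos"],s["contact_force"],delta(s,[.492,-.362,s["tool_pos"][2]]))
c=robot.read_camera("wrist");t=robot.read_camera("scene")
cv2.imwrite("pics/w3.png",np.hstack([c["frame"][:,140:500],cv2.resize(t["frame"][80:230,180:330],(400,400))]))
```

```text
[ 0.5577024  -0.14136395  0.20073241] [-0.58919718 -0.03090898 -0.71380231] [-2.206e+02 -6.590e+01  1.000e-01]
```

View pics/w3.png

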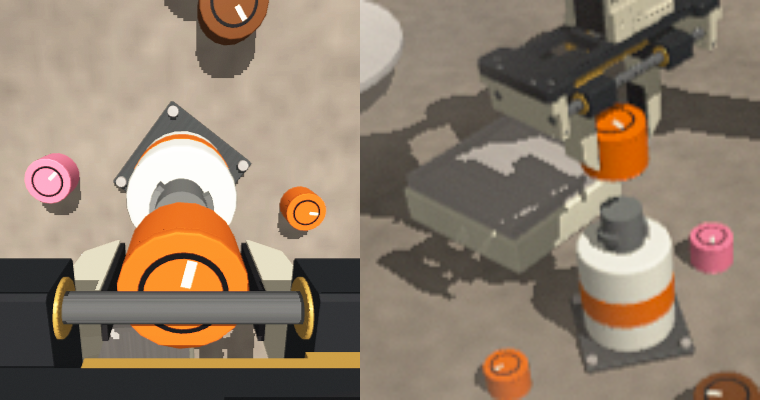

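The cap is off, upright in the gripper, and clear of the neck. Next I'll carry it over the dish.

>>> {"api": "apply_moves", "payload": {"rows": [{"xyz": [-10, -3, 0], "turn": 0}, {"xyz": [-25, -8, 0], "turn": 0}, {"xyz": [-30, -9, 0], "turn": 0}, {"xyz": [-30, -9, 0], "turn": 0}, {"xyz": [-30, -9, 0], "turn": 0}, {"xyz": [-30, -9, 0], "turn": 0}, {"xyz": [-30, -9, 0], "turn": 0}, {"xyz": [-25, -7, 0], "turn": 0}, {"xyz": [-10, -3, 0], "turn": 0}, {"xyz": [0, 0, 0], "turn": 0}]}}

```text
time: 10.6
tool_pos: [0.491, -0.3616, 0.1993]
tool_rot: [-3.141, -0.001, 1.571]
contact_force: [-0.3, 0.3, 0.3]
opening: 0.0554
```

>>> {"api": "apply_moves", "payload": {"rows": [{"xyz": [0, 0, 10], "turn": 0}, {"xyz": [0, 0, 20], "turn": 0}, {"xyz": [0, 0, 20], "turn": 0}, {"xyz": [0, 0, 20], "turn": 0}, {"xyz": [0, 0, 20], "turn": 0}, {"xyz": [0, 0, 15], "turn": 0}, {"xyz": [0, 0, 5], "turn": 0}, {"xyz": [0, 0, 0], "turn": 0}]}}

```text
time: 11.6
tool_pos: [0.4916, -0.3611, 0.0897]
tool_rot: [-3.142, 0.0, 1.572]
contact_force: [0.1, -0.7, -0.1]
opening: 0.055
```

Run:
```python
from h import *
from cell import robot
s=robot.observe();print(s["tool_pos"],s["tool_rot"],s["contact_force"])
c=robot.read_camera("wrist");t=robot.read_camera("scene")
cv2.imwrite("pics/w4.png",np.hstack([c["frame"][:,140:500],cv2.resize(t["frame"][60:210,160:310],(400,400))]))
```

```text
[ 0.49160206 -0.3610866   0.08972265] [-3.14155763e+00  1.77816950e-05  1.57211303e+00] [ 0.10723988 -0.72279903 -0.0901833 ]
```

View pics/w4.png

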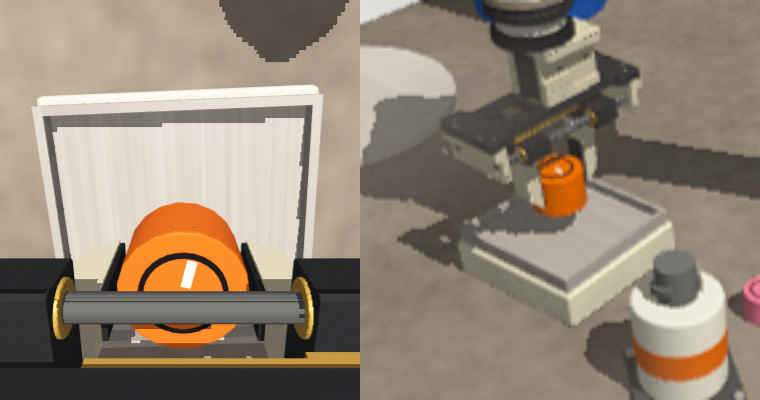

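The cap is over the dish, well inside the walls (centre at about (182,300) between walls at x≈45 and x≈315). I'll lower it gently.

>>> {"api": "apply_moves", "payload": {"rows": [{"xyz": [0, 0, 8], "turn": 0}, {"xyz": [0, 0, 8], "turn": 0}, {"xyz": [0, 0, 6], "turn": 0}, {"xyz": [0, 0, 4], "turn": 0}, {"xyz": [0, 0, 2], "turn": 0}, {"xyz": [0, 0, 0.8], "turn": 0}, {"xyz": [0, 0, 0.7], "turn": 0}, {"xyz": [0, 0, 0], "turn": 0}]}}

```text
time: 12.7
tool_pos: [0.4915, -0.3613, 0.0604]
tool_rot: [3.141, 0.0, 1.572]
contact_force: [0.0, 0.1, -0.5]
opening: 0.0552
```

>>> {"api": "apply_moves", "payload": {"rows": [{"xyz": [0, 0, 0.5], "turn": 0}, {"xyz": [0, 0, 0.5], "turn": 0}, {"xyz": [0, 0, 0.4], "turn": 0}, {"xyz": [0, 0, 0], "turn": 0}]}}

```text
time: 13.2
tool_pos: [0.4915, -0.3612, 0.0588]
tool_rot: [3.142, 0.0, 1.572]
contact_force: [-0.5, -0.0, -0.5]
opening: 0.0551
```

>>> {"api": "apply_moves", "payload": {"rows": [{"xyz": [0, 0, 0.4], "turn": 0}, {"xyz": [0, 0, 0.4], "turn": 0}, {"xyz": [0, 0, 0], "turn": 0}]}}

```text
time: 13.58
tool_pos: [0.4915, -0.3613, 0.0588]
tool_rot: [3.141, 0.0, 1.572]
contact_force: [-2.6, 2.1, 6.0]
opening: 0.0551
```

Contact at TCP z 0.0588, as expected. I'll release.

>>> {"api": "apply_moves", "payload": {"rows": [{"xyz": [0, 0, -0.5], "turn": 0}, {"xyz": [0, 0, 0], "turn": 0}], "newtons": 5}}

```text
time: 13.82
tool_pos: [0.4915, -0.3613, 0.0587]
tool_rot: [3.141, 0.0, 1.572]
contact_force: [-2.0, 1.4, 4.0]
opening: 0.0557
```

>>> {"api": "apply_moves", "payload": {"rows": [{"xyz": [0, 0, 0], "turn": 0}, {"xyz": [0, 0, 0], "turn": 0}, {"xyz": [0, 0, 0], "turn": 0}, {"xyz": [0, 0, 0], "turn": 0}, {"xyz": [0, 0, 0], "turn": 0}], "gripper": 0.82}}

```text
time: 14.45
tool_pos: [0.4915, -0.3613, 0.0585]
tool_rot: [3.142, 0.0, 1.572]
contact_force: [-0.3, -0.3, 0.5]
opening: 0.075
```

>>> {"api": "apply_moves", "payload": {"rows": [{"xyz": [0, 0, -3], "turn": 0}, {"xyz": [0, 0, -8], "turn": 0}, {"xyz": [0, 0, -15], "turn": 0}, {"xyz": [0, 0, -20], "turn": 0}, {"xyz": [0, 0, -25], "turn": 0}, {"xyz": [0, 0, -25], "turn": 0}, {"xyz": [0, 0, -25], "turn": 0}, {"xyz": [0, 0, -15], "turn": 0}, {"xyz": [0, 0, 0], "turn": 0}]}}

```text
time: 15.58
tool_pos: [0.4919, -0.3616, 0.1961]
tool_rot: [3.14, 0.002, 1.572]
contact_force: [0.3, -0.8, 0.6]
opening: 0.0751
```

Run:
```python
from h import *
from cell import robot
s=robot.observe();print(s["time"],s["tool_pos"],s["contact_force"],s["opening"])
c=robot.read_camera("wrist");t=robot.read_camera("scene")
cv2.imwrite("pics/w5.png",np.hstack([c["frame"][:,140:500],cv2.resize(t["frame"][50:290,160:520],(440,293)).copy() if 0 else cv2.copyMakeBorder(cv2.resize(t["frame"][50:290,160:520],(440,293)),0,107,0,0,cv2.BORDER_CONSTANT)]))
```

```text
15.575 [ 0.4918702  -0.36164924  0.19605028] [ 0.34771752 -0.82171448  0.61679321] 0.07510234466355913
```

View pics/w5.png

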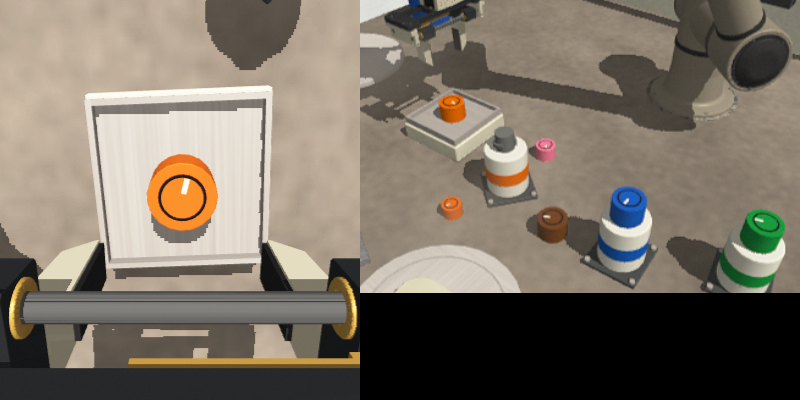

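The cap stands upright near the middle of the dish at (182,195). The blue and green caps are still on their canisters, and the gripper is clear.

```bash
python3 -c "
from cell import robot
print(robot.hand_in())"
```

```text
the job is handed in; nothing more can be done
None
```

I turned the orange cap about 109° anticlockwise, lifted it straight off, and set it down upright near the centre of the dish. I then withdrew the gripper about 14 cm and handed the job in at about 15.7 s.

**Final pictures:** The last wrist and scene views show the cap upright on the dish floor and the orange canister's neck bare. The blue and green caps are still on their canisters, and none of the other objects has visibly moved.

**Forces:** The cap touched down at the height I expected, with about 6 N of contact force. The highest reading was about 12 N while unscrewing, because the grip was 2 mm off centre. I corrected that before lifting. After withdrawal the force was about zero.

No check failed or disagreed beyond the 2 mm calibration error.

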